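# Set the filling manifold for the jug

## Task

With the feed still shut, push the selector arm round with a fingertip until it points straight along the spout that has the open jug under it. Only then push the feed lever all the way open, in line with the pipe. Leave the jug, the jerrycan, the tub and the bottle standing where they are.

Things in the scene. Friction and masses are not known exactly. Their poses are not given: they have to be found in the camera images.
- manifold: Fixed filling stand: base plate 290 x 530 x 12 mm; round selector valve 84 mm across, top 175 mm above the table; level inlet pipe (26 mm thick, 148 mm up) leaving it along +y; three level radial spouts (tops 157 mm up), ends turned down. Origin on the table under the selector axis; +z up, +x along the middle spout. Plate spans x -85 to 205, y -215 to 315 mm. Place and yaw vary.
- selector (a joint): Angle (rad) of the selector arm about the vertical axis through the manifold's origin, counter-clockwise from above: 0 along manifold +x (middle spout), +1.047 left spout, -1.047 right spout; stops at -1.4 and 1.4. Friction about 0.25 Nm; it stays where it is left. Starts between the right and the middle spout.
- selector_axis (a point): Point on the selector's turning axis, half-way up its arm (205 mm above the table). Turns with the arm: its x axis points along the arm.
- selector_tip (a point): Point of the selector arm, on its centre line 140 mm from the axis, 205 mm above the table. The arm is a black bar with upright sides, 16 mm wide, 20 mm high (195 to 215 mm above the table), straight from the 48 mm hub (top 220 mm above the table) to 108 mm from the axis, then a 32 mm wide arrowhead. Its x axis points along the arm.
- feed_lever (a joint): Angle (rad) of the feed lever about its vertical axis, counter-clockwise from above: 0 = shut, lever across the pipe (along manifold +x); 1.571 = fully open, at its stop, in line with the pipe (along manifold +y). Friction about 0.3 Nm; it stays where it is left. Starts shut or nearly so (0 to 0.15).
- lever_axis (a point): Point on the lever's turning axis, half-way up the lever (205 mm above the table), over the pipe 250 mm from the selector axis along manifold +y. Turns with the lever: its x axis points along the lever.
- lever_tip (a point): Outer end of the feed lever, on its centre line 120 mm from its axis, 205 mm above the table. From 35 to 120 mm out the lever is a black grip with upright sides, 20 mm wide and 20 mm high (195 to 215 mm above the table). Its hub is 32 mm across, its top 219 mm above the table.
- spout_left (a point): Mouth of the left spout (as seen looking along manifold +x), facing down, 115 mm above the table and 140 mm out from the selector axis. When the selector arm points along this spout its tip stands straight above this point.
- spout_middle (a point): Mouth of the middle spout (as seen looking along manifold +x), facing down, 115 mm above the table and 140 mm out from the selector axis. When the selector arm points along this spout its tip stands straight above this point.
- spout_right (a point): Mouth of the right spout (as seen looking along manifold +x), facing down, 115 mm above the table and 140 mm out from the selector axis. When the selector arm points along this spout its tip stands straight above this point.
- jug_center (a point): Centre, half-way up, of the open grey jug: round, 84 mm across, 95 mm high, empty, one side handle; loose. Stands on the base plate under one of the three spouts, which one varies.
- jerrycan_center (a point): Centre of the body (37.5 mm above its underside) of a small closed white jerrycan, 58 x 78 mm, 97 mm high with cap and handle; loose. Stands under another spout.
- tub_center (a point): Centre, half-way up, of the white tub with a flat brown cardboard lid, 90 mm across, 85 mm high; loose. Stands under the remaining spout.
- bottle_center (a point): Centre, half-way up, of a loose white round bottle, 60 mm thick and 180 mm high, standing on the table to the left of the manifold.
There are look-alikes about, which are no part of the job. What is shaped like the part that bears tub_center but purple or red is not meant.

How it is judged (in metres and radians):
On the way, in this order (a step that is already met when the one before it is completed fails the run):
1. the selector arm points along the jug's spout, the feed lever still shut (((horizontal distance between jug_center and spout_left below 0.035 m and horizontal distance between selector_tip and spout_left below 0.021 m) or (horizontal distance between jug_center and spout_middle below 0.035 m and horizontal distance between selector_tip and spout_middle below 0.021 m) or (horizontal distance between jug_center and spout_right below 0.035 m and horizontal distance between selector_tip and spout_right below 0.021 m)) and value of joint feed_lever below 0.45 rad), for 0.2 s.
2. the feed lever is fully open (value of joint feed_lever above 1.42 rad), for 0.2 s.
At the end, for the whole second after the job is handed in: The selector's tip is within 21 mm (about 8 degrees) of straight above the spout with the jug under it, the feed lever is at 1.42 rad or more (within 8 degrees of its stop), both are still, and jug, jerrycan, tub and bottle stand upright within 20 mm of where they began (((horizontal distance between jug_center and spout_left below 0.035 m and horizontal distance between selector_tip and spout_left below 0.021 m) or (horizontal distance between jug_center and spout_middle below 0.035 m and horizontal distance between selector_tip and spout_middle below 0.021 m) or (horizontal distance between jug_center and spout_right below 0.035 m and horizontal distance between selector_tip and spout_right below 0.021 m)) and value of joint feed_lever above 1.42 rad and velocity of joint selector between -0.05 and 0.05 rad/s and velocity of joint feed_lever between -0.05 and 0.05 rad/s and distance of each of jug_center, jerrycan_center, tub_center, bottle_center from where it was at the start of the episode below 0.02 m and angle between each of jug_center, jerrycan_center, tub_center, bottle_center's own z axis and vertical below 0.2 rad); the robot touches nothing.
It fails at once if the feed is opened while the selector does not point along the jug's spout (value of joint feed_lever above 0.5 rad and not ((horizontal distance between jug_center and spout_left below 0.035 m and horizontal distance between selector_tip and spout_left below 0.021 m) or (horizontal distance between jug_center and spout_middle below 0.035 m and horizontal distance between selector_tip and spout_middle below 0.021 m) or (horizontal distance between jug_center and spout_right below 0.035 m and horizontal distance between selector_tip and spout_right below 0.021 m))).
It fails at once if a container is moved, lifted or tipped (distance of any of jug_center, jerrycan_center, tub_center, bottle_center from where it was at the start of the episode above 0.03 m or angle between any of jug_center, jerrycan_center, tub_center, bottle_center's own z axis and vertical above 0.35 rad).
It also fails if it takes over 51 s, if anything falls off the work surface, if the arm or the gripper's body presses on something with over 40 N, if the wrist force passes 120 N, or if a joint passes its speed limit or range.

## Robot

A 6-joint arm with a two-finger parallel gripper is mounted at the origin on the work surface. World frame = base frame: x ahead of the robot, y to its left, z up, the work surface at z = 0. Lengths are in mm, angles in rad, forces in N, time in s.
With the tool pointing down it reaches from about 375 to 750 mm from the base axis. Payload 9 kg.
Tool frame: the origin (TCP) lies on the centre line of the jaws, within the pads' length; the fingertips stand 14 mm ahead of it and the grasp point (between the pads) lies 5 mm behind it; y points along the fingers, z is the direction in which the jaws open and shut, and the axes are right-handed (so a half turn about y gives the same grasp; the last joint's range is limited). The gripper opens to 85 mm and grips with 20 to 120 N. Pads are 22 mm wide; open, the fingers measure 114 mm over their backs; the gripper's body (76 mm by 85 mm) begins 54 mm behind the grasp point. The pads swing forward as they close: fully open they stand 13 mm farther back than shut.
Start: joints at [0.969, 0.104, 0.097, 1.564, 0, 1.353], TCP at [224.674, 556.378, 245.331] pointing down, gripper open.
Joint ranges: [-2.99, 2.99], [-0.84, 1.86], [-1.1, 1.16], [-1.84, 2.11], [-1.51, 1.56], [-3.14, 3.14]. Speed limits (rad/s): [2.22, 2.22, 2.57, 3.14, 3.14, 3.14].

## Interface

Orientations are given as a unit quaternion [x, y, z, w].
In Python, from plant import r, planner, status, viewer, ticket gives the robot as it stands. Calls block until the motion is done:
- r.move_pose(position, orientation): joint-space move of the TCP to a pose.
- r.line_to(position, rotation=None, speed=150, threshold=None): straight line of the TCP; rotation=None keeps the orientation; speed is the mean speed in mm/s. With threshold (N) it stops when the force on the tool has changed by that much, and returns True; else False.
- r.move_j(angles): joint-space move.
- r.set_gripper(opening): opening from 0.0 (shut) to 1.0 (fully open); the grip force is fixed at half the most; returns when the fingers have stopped.
- r.sleep(seconds).
- planner.inverse_kinematics(position, orientation): joint angles nearest the present ones, or None.
- status.sense(): the state.
- viewer.capture(name): name is "scene" or "top"; returns the picture (384x512x3 uint8, red, green, blue); there is no depth.
- viewer.camera_params(name): a dict with "camera_matrix" (3x3 intrinsics, pixels), "distortion" ([k1, k2, p1, p2, k3] as OpenCV has them; the pictures are not rectified), "R" (3x3) and "t" (3): a world point X has camera coordinates R X + t. Camera axes: x right, y down, z forward; pixel columns grow to the right and rows downward; lengths in mm; the calibration is good to about 2 mm. A picture is of the moment at which its call begins. camera_params takes no time and is no camera call.
A pose or a line that the arm cannot do raises r.PlanningError and nothing moves.
- ticket.job_done(): hands the job in, once; it reports no verdict.
The state is a dict: "clock": time; "qpos": joint angles; "qd": joint speeds; "joint_efforts": joint torques, N m; "tool_pos": TCP position; "tcp_rot": TCP orientation; "contact_force": force on the tool from outside, world axes, zero at the start; "ft_torque": the same for the moment, N m; "gripper_width": opening from 0.0 (shut) to 1.0 (fully open).
Only numpy, scipy, OpenCV 4.12 (cv2) and the standard library are available. Lean on these libraries where they do the work, as an engineer would, in place of code of your own. Each camera call takes 0.05 s, during which the arm holds its last target. There are 200 camera calls.

## Working session

There is one attempt and no reset: what is moved stays moved. The work goes in short steps, each a Python script; the robot and the scene stay as the last script left them, time stands still between calls to the robot, and variables do not carry over. Pictures are saved under pics/ and viewed, about 8 in all and at most 12, crops included, and the job is handed in when it is done.

```bash
ls; mkdir -p pics; python3 - <<'E'
from plant import r,planner,status,viewer,ticket
import cv2,numpy as np
for n in("scene","top"):
    im=viewer.capture(n); cv2.imwrite(f"pics/{n}0.png",im[:,:,::-1])
    p=viewer.camera_params(n); print(n,{k:np.round(v,3).tolist() for k,v in p.items()}, (-np.array(p["R"]).T@p["t"]).round())
s=status.sense(); print(s["clock"],s["tcp_rot"],s["tool_pos"],s["gripper_width"])
E
```

```text
pics
scene {'camera_matrix': [[354.889, 0.0, 257.662], [0.0, 354.889, 187.021], [0.0, 0.0, 1.0]], 'distortion': [-0.044, 0.0, 0.0, 0.0, 0.0], 'R': [[-0.813, 0.582, 0.014], [0.462, 0.66, -0.592], [-0.353, -0.475, -0.806]], 't': [447.753, -276.184, 1411.782]} [991. 592. 968.]
top {'camera_matrix': [[486.453, 0.0, 261.644], [0.0, 486.453, 184.296], [0.0, 0.0, 1.0]], 'distortion': [-0.197, 0.0, 0.0, 0.0, 0.0], 'R': [[-0.007, -1.0, 0.012], [-0.999, 0.006, -0.048], [0.048, -0.013, -0.999]], 't': [106.098, 619.197, 1415.522]} [ 551.  120. 1442.]
0.1 [ 0.69452856 -0.13501207  0.13467531 -0.69373221] [224.48479574 556.11077552 244.58242762] 1.0008809643612084
```

View pics/scene0.png

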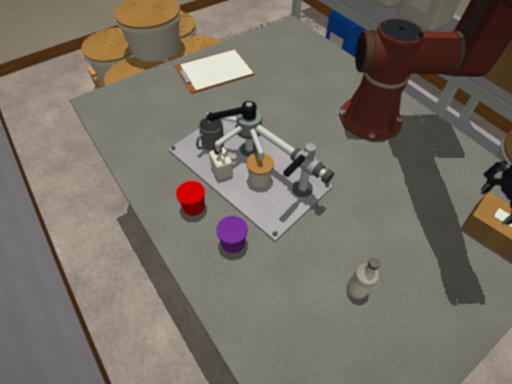

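View pics/top0.png

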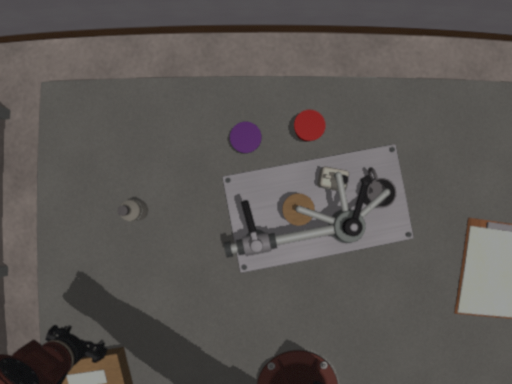

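The scene view shows the jug (dark grey, about 210,130) beside the white jerrycan (222,165) and the brown-lidded tub (260,170). The top view shows the selector hub at about (352,228) with its arm to (367,180). The lever hub is at about (257,243) and the lever end at (247,203). The jug is at about (378,192) under the right spout, the jerrycan at (333,178) under the middle one and the tub at (298,208) under the left one.

The purple (245,137) and red (310,125) tubs are look-alikes and not part of the job. Next I'll take a close crop and measure.

```bash
cat > h.py <<'E'
from plant import r,planner,status,viewer,ticket
import cv2,numpy as np
def ray(n,uv,z):
    p=viewer.camera_params(n);R=np.array(p["R"]);t=np.array(p["t"])
    q=cv2.undistortPoints(np.array(uv,float).reshape(-1,1,2),np.array(p["camera_matrix"]),np.array(p["distortion"])).reshape(-1,2)
    d=np.c_[q,np.ones(len(q))]@R; c=-R.T@t
    return c+d*((z-c[2])/d[:,2])[:,None]
def proj(n,X):
    p=viewer.camera_params(n)
    return cv2.projectPoints(np.array(X,float).reshape(-1,1,3),cv2.Rodrigues(np.array(p["R"]))[0],np.array(p["t"]),np.array(p["camera_matrix"]),np.array(p["distortion"]))[0].reshape(-1,2)
E
python3 - <<'E'
from h import *
im=cv2.imread("pics/top0.png")
# plate: lower-saturation brighter mask
hsv=cv2.cvtColor(im,cv2.COLOR_BGR2HSV)
print(im[200,250],im[160,370],im[250,300],im[100,200],im[300,250])
g=cv2.medianBlur(im,3).astype(int)
m=((g[:,:,2]-g[:,:,1]>=0)&(g.sum(2)>230)).astype(np.uint8)*255
m[:140]=0;m[280:]=0;m[:,:215]=0;m[:,420:]=0
m=cv2.morphologyEx(m,cv2.MORPH_OPEN,np.ones((3,3)))
c=max(cv2.findContours(m,0,1)[0],key=cv2.contourArea)
b=cv2.boxPoints(cv2.minAreaRect(c));print("box",b.round(1).tolist())
P=ray("top",b,12);print(P.round(1).tolist(),[np.linalg.norm(P[i]-P[i-1]).round(1) for i in range(4)])
crop=im[135:285,210:425];crop=cv2.resize(crop,None,fx=3.6,fy=3.6,interpolation=cv2.INTER_CUBIC)
cv2.imwrite("pics/crop.png",cv2.convertScaleAbs(crop,alpha=1.5))
E
```

```text
[126 123 127] [128 125 129] [133 130 134] [82 86 88] [83 86 88]
box [[215.0, 140.0], [419.0, 140.0], [419.0, 279.0], [215.0, 279.0]]
[[752.3, 239.4, 12.0], [751.9, -377.4, 12.0], [330.9, -370.9, 12.0], [342.0, 241.1, 12.0]] [np.float64(410.3), np.float64(616.8), np.float64(421.0), np.float64(612.1)]
```

View pics/crop.png

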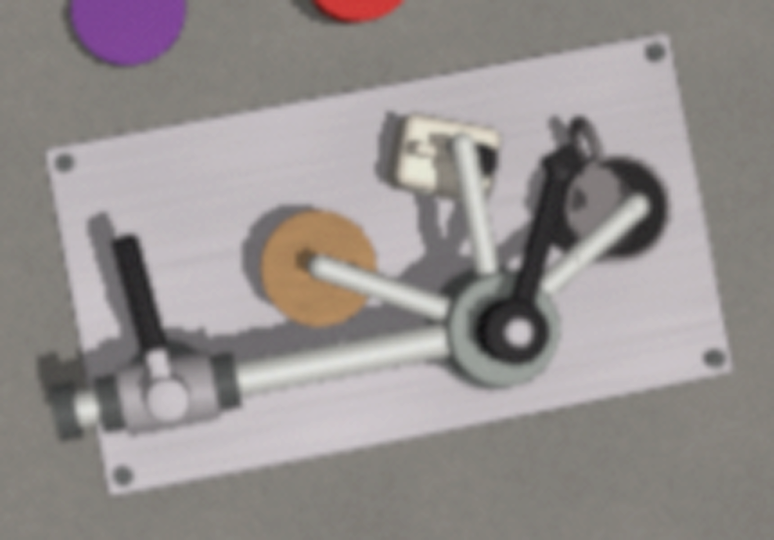

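The crop confirms that the open grey jug (620,205 in the crop) is under the right spout, whose end is at (643,203). The arm (510,330 to 565,155) lies between the middle and right spouts. The lever (155,365 to 122,238) is across the pipe.

```bash
cat >> h.py <<'E'
def C(pts): return (np.array(pts,float)+.5)/3.6-.5+[210,135]
E
python3 - <<'E'
from h import *
P=ray("top",C([(47,150),(667,36),(731,370),(112,493)]),12)[:,:2]
print(P.round(1).tolist(),[np.linalg.norm(P[i]-P[i-1]).round(1) for i in range(4)])
L=np.array([(205,315),(205,-215),(-85,-215),(-85,315)],float)
pc=P.mean(0);lc=L.mean(0)
U,_,Vt=np.linalg.svd((L-lc).T@(P-pc));R=Vt.T@U.T
o=pc-R@lc;yaw=np.arctan2(R[1,0],R[0,0]);print("origin",o,"yaw",yaw,"res",((R@L.T).T+o-P).round(1).tolist())
loc=lambda c,z:(ray("top",C([c]),z)[0,:2]-o)@R
for n,c,z in[("hub",(510,330),220),("levhub",(168,400),219),("levend",(124,237),215),("arm tip",(566,148),215),("jug",(617,205),107),("jug spout",(643,200),157),("tub",(319,267),97),("tubspout",(312,262),157),("midspout",(462,136),157),("can",(447,155),100)]: 
  l=loc(c,z);print(n,l.round(1),np.hypot(*l).round(1),np.arctan2(l[1],l[0]).round(3))
b=ray("top",[(132,210)],180);print("bottle",b)
print("lever axis",o+R@[0,250],"spoutR tip",o+R@[70,-121.2])
E
```

```text
[[644.3, 216.7], [737.3, -300.8], [457.3, -351.1], [363.7, 165.2]] [np.float64(285.3), np.float64(525.8), np.float64(284.5), np.float64(524.7)]
origin [ 500.47831094 -127.37426229] yaw 0.17882167871036198 res [[1.9, 2.3], [3.2, -1.7], [-2.2, -3.0], [-2.9, 2.3]]
hub [2.5 5.4] 6.0 1.13
levhub [ -0.3 250.6] 250.6 1.572
levend [117.2 259.9] 285.1 1.147
arm tip [121.2 -60. ] 135.2 -0.459
jug [  72.9 -117. ] 137.9 -1.014
jug spout [  73.6 -124.2] 144.4 -1.036
tub [ 69.1 119.2] 137.8 1.045
tubspout [ 74.8 128.8] 148.9 1.045
midspout [145.6   1.6] 145.6 0.011
can [135.6   5.6] 135.7 0.042
bottle [[546.47046715 444.64979254 180.        ]]
lever axis [456.01076958 118.63922873] spoutR tip [ 590.91995248 -234.19069116]
```

The geometry fits: the jug is at -1.01 rad (right spout), the tub at 1.045 and the can at 0.04. The lever axis measures 250.6 mm out against the 250 mm given. Next I'll push the selector.

```bash
cat >> h.py <<'E'
from scipy.spatial.transform import Rotation as Ro
YAW=0.1788; O=np.array([500.5,-127.4]); LA=O+250*np.array([-np.sin(YAW),np.cos(YAW)])
def pose(c,a,rad,lat,z,flip):
    """finger beside an arm at world axis c, manifold angle a: rad along it, lat to its left"""
    u=np.array([np.cos(a+YAW),np.sin(a+YAW)]);v=np.array([-u[1],u[0]])
    Z=flip*np.array([*u,0]);Y=np.array([0,0,-1.]);X=np.cross(Y,Z)
    return np.array([*(c+rad*u+lat*v),z]),Ro.from_matrix(np.c_[X,Y,Z]).as_quat()
E
python3 - <<'E'
from h import *
for c,As,lat in((O,(-.46,-1.047),19),(LA,(.1,.8,1.571),-21)):
  for f in(1,-1):
    for a in As:
      j=planner.inverse_kinematics(*pose(c,a,85,lat,204,f));print(f,a,None if j is None else np.round(j,2))
E
```

```text
1 -0.46 [-0.44  0.11  0.02  1.49  0.    1.41]
1 -1.047 [-0.52  0.09  0.01  1.49  0.    1.91]
-1 -0.46 [-0.44  0.11  0.02  1.49  0.   -1.73]
-1 -1.047 [-0.52  0.09  0.01  1.49  0.   -1.23]
1 0.1 [-0.01 -0.03 -0.12  1.49  0.    1.28]
1 0.8 [ 0.09 -0.05 -0.14  1.49  0.    0.68]
1 1.571 [ 0.16 -0.19 -0.26  1.5   0.   -0.02]
-1 0.1 [-0.01 -0.03 -0.12  1.49  0.   -1.86]
-1 0.8 [ 0.09 -0.05 -0.14  1.49  0.   -2.46]
-1 1.571 [ 0.16 -0.19 -0.26  1.5   0.    3.12]
```

```bash
python3 - <<'E'
from h import *
p=status.sense()["tool_pos"]
r.line_to([p[0],p[1],300]); r.set_gripper(0.0)
r.move_pose(*pose(O,-.46,85,45,300,1))
print("hit down",r.line_to(pose(O,-.46,85,45,204,1)[0],threshold=8))
r.line_to(pose(O,-.46,85,28,204,1)[0],speed=80)
for a in np.linspace(-.5,-1.047,6):
    r.line_to(*pose(O,a,85,19+(a<-1)*0,204,1),speed=50)
    s=status.sense();print(a.round(2),s["contact_force"].round(1),s["tool_pos"].round(1))
r.line_to(pose(O,-1.047,85,50,204,1)[0],speed=100)
r.line_to(pose(O,-1.047,85,50,300,1)[0])
q=pose(LA,0.0,85,-55,300,1); r.move_pose(*q)
s=status.sense();print(s["clock"],s["gripper_width"])
im=viewer.capture("top");cv2.imwrite("pics/top1.png",im[:,:,::-1])
im2=viewer.capture("scene")
cr=lambda i,x,y,w,h,k:cv2.resize(i[y:y+h,x:x+w,::-1],None,fx=k,fy=k,interpolation=cv2.INTER_CUBIC)
cv2.imwrite("pics/c1.png",cv2.convertScaleAbs(np.hstack([cr(im,210,135,215,150,2),cr(im2,160,80,180,150,2)]),alpha=1.5))
E
```

```text
hit down False
-0.5 [ 0.1  0.5 -0.1] [ 587.  -136.5  204. ]
-0.61 [-0.1  0.8 -0.5] [ 585.6 -145.6  203.9]
-0.72 [ 0.3 -0.2 -0.2] [ 583.2 -154.8  204. ]
-0.83 [ 0.1 -0.6  0.9] [ 579.7 -163.7  204. ]
-0.94 [-0.7 -0.2  0.5] [ 575.2 -172.1  204. ]
-1.05 [-0.3  0.  -0.6] [ 569.9 -179.9  204. ]
9.5333 0.0019454883498998857
```

View pics/c1.png

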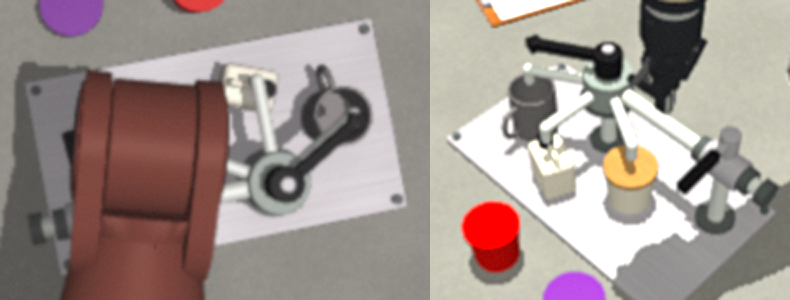

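The selector now covers the right spout: hub at (286,183) and arrow tip at about (358,116) in the left half. The jug hasn't moved and the lever is still shut. I'll check the angle numerically.

```bash
python3 - <<'E'
from h import *
im=cv2.imread("pics/top1.png")
t=[*O,0]+140*np.array([np.cos(YAW-1.047),np.sin(YAW-1.047),0])
for a in(-.95,-1.0,-1.047,-1.1):
  X=[[*(O+rr*np.array([np.cos(YAW+a),np.sin(YAW+a)])),215] for rr in(60,80,100,125)];print(a,proj("top",X).round(1).tolist())
# arm mask: dark, bar between hub and arrowhead
m=(im.max(2)<38).astype(np.uint8)
ys,xs=np.nonzero(m[185:232,345:400]);P=ray("top",np.c_[xs+345,ys+185],215)[:,:2]-O
rr=np.hypot(*P.T);an=np.arctan2(P[:,1],P[:,0])-YAW
for lo,hi in((35,60),(60,80),(80,105),(110,140)):
  k=(rr>lo)&(rr<hi)&(abs(an+1.0)<.35);print(lo,hi,k.sum(),np.median(an[k]).round(3))
c=cv2.resize(im[180:240,335:405],None,fx=7,fy=7,interpolation=cv2.INTER_CUBIC);cv2.imwrite("pics/c2.png",cv2.convertScaleAbs(c,alpha=2.2))
E
```

```text
-0.95 [[369.1, 209.7], [374.3, 204.0], [379.6, 198.4], [386.0, 191.3]]
-1.0 [[369.9, 210.5], [375.4, 205.1], [380.9, 199.8], [387.7, 193.1]]
-1.047 [[370.6, 211.4], [376.4, 206.2], [382.1, 201.1], [389.2, 194.7]]
-1.1 [[371.4, 212.3], [377.4, 207.5], [383.4, 202.7], [390.8, 196.7]]
35 60 41 -0.987
60 80 40 -0.987
80 105 52 -1.036
110 140 82 -1.04
```

View pics/c2.png

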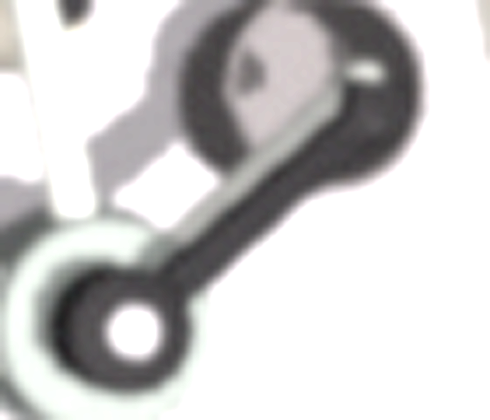

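The bar lies at about -1.02 rad in its edges and mask, against a target of -1.047, with ±0.15 allowed. The hub side agrees, and the right spout shows only as a parallel strip beside the arm. Next I'll push the lever.

```bash
python3 - <<'E'
from h import *
print("hit",r.line_to(pose(LA,0,85,-50,204,1)[0],threshold=8))
r.line_to(pose(LA,0,85,-28,204,1)[0],speed=80)
for a in np.linspace(0,1.571,13):
    r.line_to(*pose(LA,a,85,-21,204,1),speed=60)
s=status.sense();print("end",s["contact_force"].round(1),s["tool_pos"].round(1))
h=r.line_to(pose(LA,1.571,85,-13,204,1)[0],speed=15,threshold=10)
s=status.sense();d=(s["tool_pos"][:2]-LA);u=np.array([-np.sin(YAW),np.cos(YAW)])
print("stop",h,s["contact_force"].round(1),"rad",d@u,"lat",d@[-u[1],u[0]])
r.line_to(pose(LA,1.571,85,-50,204,1)[0],speed=100)
r.line_to(pose(LA,1.571,85,-50,300,1)[0])
r.move_j([1.1,0.104,0.097,1.564,0,1.353])
s=status.sense();print(s["clock"],s["contact_force"].round(1))
im=viewer.capture("top");cv2.imwrite("pics/top2.png",im[:,:,::-1]);im2=viewer.capture("scene")
cr=lambda i,x,y,w,h,k:cv2.resize(i[y:y+h,x:x+w,::-1],None,fx=k,fy=k,interpolation=cv2.INTER_CUBIC)
cv2.imwrite("pics/c3.png",cv2.convertScaleAbs(np.hstack([cr(im,210,135,215,150,2),cr(im2,160,80,180,150,2)]),alpha=1.5))
a=cv2.imread("pics/top0.png");print("diff at bottle",np.abs(a[195:225,115:145].astype(int)-im[195:225,115:145,::-1]).mean(),"cans",np.abs(a[160:230,280:340].astype(int)-im[160:230,280:340,::-1]).mean())
E
```

```text
hit False
end [ 0.2 -0.8 -1.6] [461.7 205.9 204. ]
stop True [2.8 1.2 2. ] rad 84.95909377803437 lat -19.63912761429082
18.6167 [ 0.3 -0.6 -0.3]
diff at bottle 0.6688888888888889 cans 1.5816666666666668
```

View pics/c3.png

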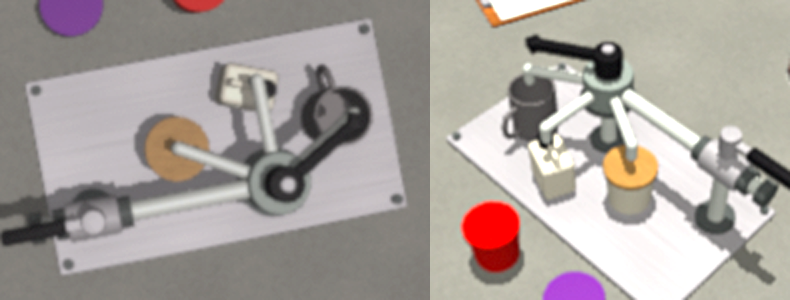

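The lever (95,220 to 5,238 on the left) now lies in line with the pipe. The selector is still over the jug's spout, and the containers look unmoved. One numeric check, then I'll hand in.

```bash
python3 - <<'E'
from h import *
im=cv2.imread("pics/top2.png");a=cv2.imread("pics/top0.png")
m=(im.max(2)<38);ys,xs=np.nonzero(m[235:270,195:260]);P=ray("top",np.c_[xs+195,ys+235],215)[:,:2]-LA
rr=np.hypot(*P.T);an=np.arctan2(P[:,1],P[:,0])-YAW;k=(rr>75)&(rr<125)&(abs(an-1.571)<.3);print(k.sum(),np.median(an[k]),rr[k].max())
b=cv2.imread("pics/top1.png");print("sel change",np.abs(im[180:235,345:405].astype(int)-b[180:235,345:405]).mean())
ok=k.sum()>20 and np.median(an[k])>1.48
if ok: ticket.job_done();print("handed in",status.sense()["clock"])
E
```

```text
114 1.5635982941061337 117.34652241331561
sel change 11.072929292929294
the job is handed in; nothing more can be done
the job is handed in; nothing more can be done
```

The selector arm now points along the right spout, the one with the grey jug under it. After that I pushed the feed lever to its stop, moved the robot clear and handed the job in. The robot's clock read 18.6 s just before the final checks; the limit is 51 s.

**Last checks**
- **Selector:** it read about -1.02 rad when I checked it before opening the feed; the target was -1.047. The mask readings ranged from -0.99 to -1.04, all within the limit of about 0.15 rad.
- **Feed lever:** it measured 1.564 rad in the final picture, and the force stop tripped as it reached its stop.
- **Containers:** the bottle, tub and jerrycan match their starting picture closely. I only checked the jug by eye, and it looked unmoved.

**One check disagreed:** the selector area differed by about 11 grey levels between the pictures before and after the lever push. The first picture is brighter overall and has the robot arm in view, so I put this down to lighting. By eye the selector looks unchanged, but I did not measure its angle again after the lever push.

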